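Run the wing nut onto the pastry stand

TASK

Fasten the tray of the pastry stand with its brass wing nut: pick the nut off the cork coaster, line its black wing up with the brass inlay of the tray and set it gently on top of the threaded post, turn it backward (counter-clockwise from above) until you feel it drop into the thread start, and stop there. Then turn it forward (clockwise) to run it down until it is snug and the red spring washer under it is pressed flat, and let go. Never force the nut, and do not disturb the cup, the jar or the blank sign.

Things in the scene. Friction and masses are not known exactly. Their poses are not given: they have to be found in the camera images.
- nut: loose wing nut, 120 to 195 g: brass tube (outer diameter 46 mm, bore 34 mm, widened to 37 mm over the lowest 3 mm, 31 mm high) closed on top by a 4 mm brass disc that carries an upright black wing. Origin: centre of the underside; z up; x along the wing. Half a turn gives the same nut.
- nut_wing (a point): grip point on the nut's axis, 57 mm above its underside. The black wing is a bar 56 mm long (nut's x), 12 mm thick (nut's y, pinch it here), from 35 to 62 mm above the underside; with the TCP here the fingertips just clear the brass disc.
- nut_pins (a point): point on the nut's axis, 5 mm above its underside, at the height of the lower side of two round steel pins (diameter 4.5 mm) that stick out inward in the bore, at +x and -x (in line with the wing), up to 12 mm from the axis.
- tray_top (a point): centre of the upper face of the tray, 80 mm above the counter, where the aluminium post comes out; x along the brass inlay (two 6 mm wide strips across the tray in one line), z up. A red spring washer (diameter 50 mm) lies here round the post. A nut that is fully home has its underside 3 mm above this point.
- post_crown (a point): on the post's axis, 20.5 mm above the tray: height of the flat crown of its thread (outer diameter 31 mm). A 21 mm core with a conical tip stands 8 mm above it. A nut set on with its wing along the inlay rests with its pins on the crown, its underside 15.5 mm above the tray. Over 35 degrees clockwise from there a rigid stop. Over 15 N push or 0.25 N m here is forcing it.
- post_thread (a point): point on the post's axis 10 mm above the tray. Two notches, 180 degrees apart, start the thread. The nut drops in 8.5 mm at 20 to 95 degrees counter-clockwise of the inlay (varies, not measured); 9 degrees further is a rigid stop. From the notch, clockwise: 20 mm descent per turn, 1.5 mm axial play; meets the washer after about 30 to 70 degrees, is home after 110 to 130 degrees.
- washer (a joint): travel of the red spring washer under the nut, in m: 0 free (its top 5.5 mm above the tray), grows as the nut presses it down, 0.0025 pressed flat (3 mm above the tray, rigid from there). It takes 2.4 N at first, 8.4 N when flat, and the nut then about 0.2 to 0.3 N m to turn; over 0.5 N m is forcing it. The thread holds by friction when let go.
- tray: the round wooden tray itself, fixed on the stand, diameter 220 mm, 15 mm thick; origin at the centre of its underside, 65 mm above the counter; x along the brass inlay
- stand: the fixed dark wooden stand, foot diameter 170 mm, with its post; origin at the centre of its underside on the counter; x along the brass inlay
- coaster: fixed round cork coaster, diameter 84 mm, 6 mm thick, on which the nut stands; origin at the centre of its underside
- cup: white cup, diameter 76 mm, 65 mm high, loose bystander; origin at the centre of its underside
- jar: amber glass jar with brass cap, diameter 60 mm, 85 mm high, loose bystander; origin at the centre of its underside
- sign: small blank black price sign in a wooden foot, 90 mm wide (y), 45 mm deep, 72 mm high, loose bystander; origin at the centre of its underside
Things that resemble listed ones, but are neither listed nor needed, are in the scene too. What is shaped like the nut but blue or purple is not meant.

How it is judged:
On the way, in this order (a step that is already met when the one before it is completed fails the run):
1. the nut rests on the crown of the post, centred, its underside 13.8 to 17 mm above the tray (horizontal distance between nut and tray_top below 0.003 m and z of nut in the frame of tray_top between 0.0138 and 0.017 m and contact force between nut and stand above 0.3 N), for 0.2 s.
2. the nut has dropped into the thread start, its underside 5.5 to 9 mm above the tray (horizontal distance between nut and tray_top below 0.003 m and z of nut in the frame of tray_top between 0.0055 and 0.009 m), for 0.1 s.
At the end, for the whole second after the job is handed in: the nut is home on the post: the spring washer held pressed by at least 2.2 of its 2.5 mm, the nut's underside 1 to 4.2 mm above the tray, upright within 0.05 rad, centred within 3 mm, at rest and let go (horizontal distance between nut and tray_top below 0.003 m and z of nut in the frame of tray_top between 0.001 and 0.0042 m and value of joint washer above 0.0022 m and angle between nut's own z axis and vertical below 0.05 rad and linear speed of nut below 0.01 m/s); the robot touches nothing.
It fails at once if the nut is forced while the thread start is sought: more than 45 N between nut and post with the nut's underside over 5.5 mm above the tray (contact force between nut and stand above 45 N and z of nut in the frame of tray_top above 0.0055 m).
It fails at once if the nut is forced: more than 65 N between nut and post or stand (contact force between nut and stand above 65 N).
It fails at once if the cup, jar or sign is moved by more than 15 mm (distance of any of cup, jar, sign from where it was at the start of the episode above 0.015 m).
It also fails if it takes over 72 s, if anything falls off the work surface, if the arm or the gripper's body presses on something with over 40 N, if the wrist force passes 120 N, or if a joint passes its speed limit or range.

ROBOT

A 6-joint arm with a two-finger parallel gripper is mounted at the origin on the work surface. World frame = base frame: x ahead of the robot, y to its left, z up, the work surface at z = 0. Lengths are in m, angles in rad, forces in N, time in s.
With the tool pointing down it reaches from about 0.375 to 0.975 m from the base axis. Payload 3.8 kg.
Tool frame: the origin (TCP) lies between the finger pads, 19 mm behind the fingertips; this is the grasp point; z points along the fingers, y is the line along which they close (so a half turn about z gives the same grasp; the last joint's range is limited). The gripper opens to 88 mm and grips with 3 to 60 N. Pads are 18 mm wide; open, the fingers measure 123 mm over their backs; the gripper's body (75 mm by 187 mm) begins 45 mm behind the grasp point.
Start: joints at [-1.286, 0.264, 1.604, -0, 1.274, -0.037], TCP at [0.213, -0.64, 0.257] pointing down, gripper open.
Joint ranges: [-2.63, 2.63], [-0.94, 2.18], [0.31, 2.57], [-1.31, 4.45], [0, 2.66], [-2.55, 2.55]. Speed limits (rad/s): [2.57, 2.57, 3.14, 3.14, 3.14, 3.14].

INTERFACE

Orientations are given as a unit quaternion [w, x, y, z].
In Python, from workcell import * gives the robot as it stands. Calls block until the motion is done:
- move_pose(position, orientation): joint-space move of the TCP to a pose.
- move_l(position, frame=None, max_speed=0.15, until_force=None): straight line of the TCP; frame=None keeps the orientation; max_speed is the mean speed in m/s. With until_force (N) it stops when the force on the tool has changed by that much, and returns True; else False.
- movej(angles): joint-space move.
- move_gripper(opening, newtons=None): opening from 0.0 (shut) to 1.0 (fully open); newtons is the grip in N (None keeps the last); returns when the fingers have stopped.
- dwell(seconds).
- ik(position, orientation): joint angles nearest the present ones, or None.
- camera(name): name is "side" or "top" or "wrist"; returns a dict with "frame" (480x640x3 uint8, red, green, blue), "z_map" (480x640 float32, m along the optical axis (not along the pixel's ray), 0 where there is no reading), "intrinsics" (3x3 intrinsics, pixels), "k1" (the pictures are not rectified: a ray, as slopes to the right and down, at radius r is drawn at 1 + k1 r^2 times it, then the intrinsics apply), "world_to_cam" (4x4, takes a point from world to camera coordinates). Camera axes: x right, y down, z forward; pixel columns grow to the right and rows downward; lengths in m; the calibration is good to about 2 mm. A picture is of the moment at which its call begins.
A pose or a line that the arm cannot do raises Unreachable and nothing moves.
- close_job(): hands the job in; it is judged then, once.
Readings, each from a call of its own:
- get_time_s(): time.
- get_joints(): joint angles.
- get_dq(): joint speeds.
- get_tau(): joint torques, N m.
- get_ee_pos(): TCP position.
- get_ee_rot(): TCP orientation.
- get_ft_force(): force on the tool from outside, world axes, zero at the start.
- get_moment(): the same for the moment, N m.
- get_width(): opening from 0.0 (shut) to 1.0 (fully open).
- get_grasp_force(): force on a finger pad.
Only numpy, scipy, OpenCV 4.12 (cv2) and the standard library are available. Lean on these libraries where they do the work, as an engineer would, in place of code of your own. Each camera call takes 0.05 s, during which the arm holds its last target. There are 200 camera calls.

## Working session

There is one attempt and no reset: what is moved stays moved. The work goes in short steps, each a Python script; the robot and the scene stay as the last script left them, time stands still between calls to the robot, and variables do not carry over. Pictures are saved under pics/ and viewed, at most 10 in all, crops included, and the job is handed in when it is done.

```bash
mkdir -p pics; ls; cat > h.py <<'E'
from workcell import *
import numpy as np, cv2
def save(name,fn):
    c=camera(name); cv2.imwrite('pics/'+fn+'.png',c['frame'][:,:,::-1]); np.savez('pics/'+fn+'.npz',**c); return c
def load(fn): return dict(np.load('pics/'+fn+'.npz'))
def ray(c,u,v):
    K=c['intrinsics'];d=np.array([(u-K[0,2])/K[0,0],(v-K[1,2])/K[1,1]])
    s=d.copy()
    for _ in range(20): s=d/(1+float(c['k1'])*(s@s))
    T=c['world_to_cam'];R=T[:3,:3];o=-R.T@T[:3,3]
    return o,R.T@np.array([s[0],s[1],1.])
def onplane(c,u,v,z):
    o,d=ray(c,u,v); return o+d*(z-o[2])/d[2]
def atdepth(c,u,v):
    o,d=ray(c,u,v); return o+d*float(c['z_map'][int(v),int(u)])
def proj(c,p):
    T=c['world_to_cam'];q=T[:3,:3]@np.array(p)+T[:3,3];s=q[:2]/q[2];s=s*(1+float(c['k1'])*(s@s))
    K=c['intrinsics'];return K[0,0]*s[0]+K[0,2],K[1,1]*s[1]+K[1,2]
def quat(yaw): # tool down, closing axis y at world angle yaw+90deg => tool x at yaw
    from scipy.spatial.transform import Rotation as Ro
    x=np.array([np.cos(yaw),np.sin(yaw),0]);z=np.array([0,0,-1.]);y=np.cross(z,x)
    q=Ro.from_matrix(np.c_[x,y,z]).as_quat(); return [float(q[3]),float(q[0]),float(q[1]),float(q[2])]
E
python3 - <<'E'
from h import *
a=save('top','top0');b=save('side','side0')
print(a['intrinsics'],a['k1'],a['world_to_cam'],b['world_to_cam'],get_ee_rot(),get_ft_force(),get_time_s())
E
```

```text
pics
[[533.18977442   0.         319.01442421]
 [  0.         533.18977442 236.0789245 ]
 [  0.           0.           1.        ]] -0.16446982638871874 [[ 0.02139243 -0.99974763  0.00685868 -0.01291311]
 [-0.9724002  -0.02240052 -0.23224141  0.59798798]
 [ 0.23233643 -0.00170118 -0.97263399  0.88402282]
 [ 0.          0.          0.          1.        ]] [[-0.87991976 -0.47474686 -0.0188845   0.51783889]
 [-0.20534547  0.41583908 -0.88595209  0.21183307]
 [ 0.42845589 -0.7756889  -0.46339214  0.8747158 ]
 [ 0.          0.          0.          1.        ]] [-9.83662161e-04  9.87082367e-01  1.60210540e-01 -1.26906753e-04] [ 1.09817281 -0.33953314 -0.24432548] 0.1
```

View pics/top0.png

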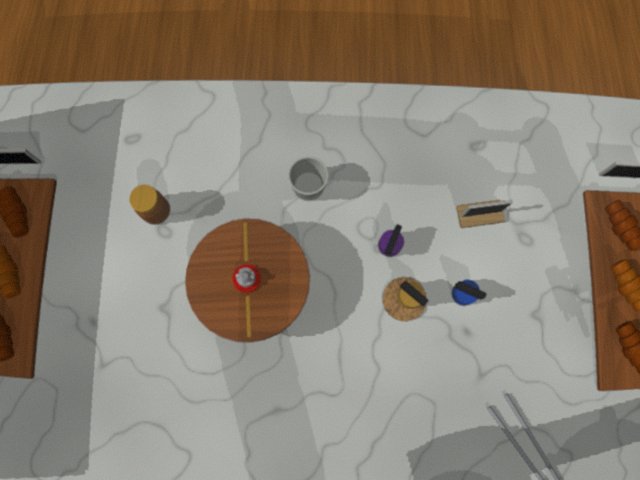

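View pics/side0.png

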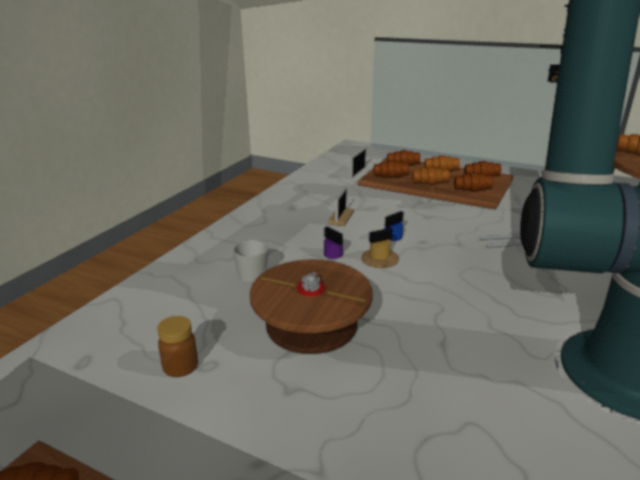

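Candidates: the purple-bodied nut at top (391,241), the blue one at (467,291) and the brass one on the cork coaster at (410,294). The brass one matches the description. The tray is at (248,279), with its inlay running almost vertically in the picture.

```bash
python3 - <<'E'
from h import *
c=load('top0');f=c['frame'];hsv=cv2.cvtColor(f,cv2.COLOR_RGB2HSV)
# wing
m=np.zeros(f.shape[:2],np.uint8);s=np.s_[265:325,380:440];m[s]=(f[s].max(2)<50)*255
n,l,st,ce=cv2.connectedComponentsWithStats(m);i=1+st[1:,4].argmax();ys,xs=np.where(l==i);print('wing',st[i],ce[i])
z=np.array([c['z_map'][y,x] for y,x in zip(ys,xs)])
P=np.array([atdepth(c,x,y) for x,y in zip(xs,ys)]);print('depth z',np.percentile(P[:,2],[5,25,50,75,95]))
top=P[P[:,2]>0.061]; cen,(w,h),a=cv2.minAreaRect((top[:,:2]*1000).astype(np.float32));print('wing top rect mm',cen,w,h,a,top.mean(0),len(top))
# coaster
m[:]=0;m[s]=((hsv[s][...,0]<25)&(hsv[s][...,1]>60)&(f[s].max(2)>70))*255
ct=max(cv2.findContours(m,0,1)[0],key=cv2.contourArea)
Q=np.array([onplane(c,*p[0],0.006)[:2]*1000 for p in cv2.convexHull(ct)],np.float32);print('coaster',cv2.minEnclosingCircle(Q),cv2.fitEllipse(Q))
# tray
m[:]=0;s=np.s_[210:350,175:320];m[s]=((hsv[s][...,1]>90))*255
ct=max(cv2.findContours(m,0,1)[0],key=cv2.contourArea)
Q=np.array([onplane(c,*p[0],0.08)[:2]*1000 for p in cv2.convexHull(ct)],np.float32);print('tray',cv2.minEnclosingCircle(Q),cv2.fitEllipse(Q))
print('tray z',[atdepth(c,u,v)[2] for u,v in [(210,280),(285,280),(270,250)]])
# washer
m[:]=0;m[s]=(((hsv[s][...,0]<6)|(hsv[s][...,0]>174))&(hsv[s][...,1]>200)&(f[s][...,0]>120))*255
ct=max(cv2.findContours(m,0,1)[0],key=cv2.contourArea)
Q=np.array([onplane(c,*p[0],0.085)[:2]*1000 for p in cv2.convexHull(ct)],np.float32);print('washer',cv2.minEnclosingCircle(Q))
# inlay
for nm,r in (('a',(225,258)),('b',(300,332))):
  pts=[]
  for v in range(*r):
    row=f[v,230:266].astype(float);wt=np.clip(row[:,1]-np.median(row[:,1])-12,0,None)
    if wt.sum()>20: pts.append(onplane(c,230+(wt*np.arange(36)).sum()/wt.sum(),v,0.08)[:2])
  pts=np.array(pts);print(nm,len(pts),pts.mean(0),cv2.fitLine((pts*1000).astype(np.float32),cv2.DIST_HUBER,0,.01,.01).ravel())
x=cv2.resize(f[260:330,370:500],None,fx=6,fy=6,interpolation=cv2.INTER_CUBIC);cv2.imwrite('pics/crop.png',x[:,:,::-1])
E
```

```text
wing [401 282  26  23 209] [413.61244019 292.784689  ]
depth z [0.05656136 0.06579348 0.06880139 0.07002156 0.07171351]
wing top rect mm (452.0120544433594, -83.32701873779297) 49.650306701660156 222.57070922851562 28.98529815673828 [ 0.49967807 -0.16799773  0.07344005] 186
coaster ((496.8540344238281, -162.0195770263672), 41.53815841674805) ((496.8279113769531, -161.9646453857422), (82.09671783447266, 82.57779693603516), 28.01793098449707)
tray ((516.616943359375, 124.90196228027344), 108.8681640625) ((516.8291625976562, 124.69676208496094), (216.32142639160156, 217.00804138183594), 151.7748260498047)
tray z [np.float64(0.08110973411777533), np.float64(0.08157738771753176), np.float64(0.08286877236180235)]
washer ((517.2059936523438, 125.75189208984375), 24.21745491027832)
a 33 [0.58393909 0.13116746] [9.9624795e-01 8.6544685e-02 5.8286658e+02 1.3105722e+02]
b 32 [0.45262316 0.11994472] [9.96559322e-01 8.28828886e-02 4.55711914e+02 1.20206696e+02]
```

View pics/crop.png

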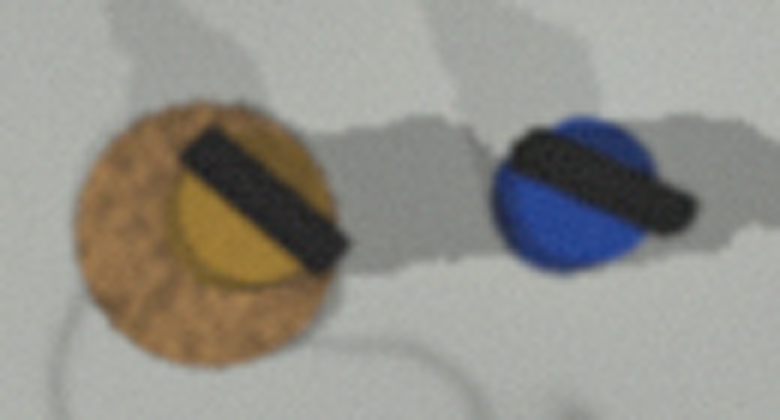

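The crop confirms it: brass body on cork, black wing running from upper left to lower right (crop 195,140 to 335,255). The blue neighbour is clear to the right. Next I hover over the nut, then the post, with the wrist camera.

```bash
python3 - <<'E'
from h import *
c=load('top0')
p=onplane(c,414.2,293.3,0.066); a=onplane(c,370+195/6,260+140/6,.068);b=onplane(c,370+335/6,260+258/6,.068)
yaw=np.arctan2(*(a-b)[1::-1]);print(p,np.degrees(yaw),np.linalg.norm(a-b))
move_gripper(0.5)
move_pose([float(p[0]),float(p[1]),0.22],quat(yaw));print(get_joints(),get_time_s())
w=save('wrist','wn')
yt=np.radians(4.87)
move_pose([0.517,0.1252,0.26],quat(yt));print(get_joints(),get_time_s())
w2=save('wrist','wp');print(w['world_to_cam'],get_ee_pos())
cv2.imwrite('pics/both.png',cv2.resize(np.hstack([w['frame'],w2['frame']]),(800,300))[:,:,::-1])
E
```

```text
[ 0.49905553 -0.17015378  0.066     ] 50.21896832180157 0.053586186906483674
[-3.77095773e-01  1.17853858e-02  1.95943550e+00 -3.02682636e-04
  1.16989829e+00  3.18432069e-01] 2.875
[ 1.89723159e-01 -9.00460645e-03  1.90529122e+00 -4.19954852e-04
  1.24557530e+00  1.67562494e+00] 4.1583
[[ 0.76664671 -0.64206814  0.00115216 -0.49236169]
 [-0.61957787 -0.73931956  0.26368514  0.15542065]
 [-0.16845201 -0.2028672  -0.96460812  0.4020208 ]
 [ 0.          0.          0.          1.        ]] [0.51713532 0.12423678 0.25974905]
```

View pics/both.png

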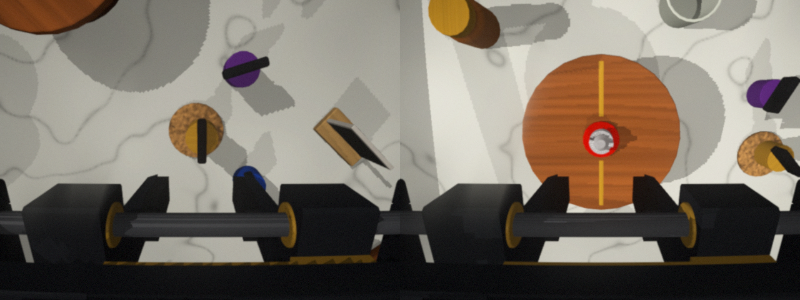

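The wrist views show the nut at about (323,224) full-res in the left picture, with its wing vertical. In the right one the post and red washer are at about (321,222), with the inlay vertical. I measure both in the same camera frame.

```bash
python3 - <<'E'
from h import *
def rect(pts): 
    (cx,cy),(w,h),a=cv2.minAreaRect((pts*1000).astype(np.float32)); 
    if w<h: a+=90
    return np.round([cx,cy,max(w,h),min(w,h),a],2)
c=load('wn');f=c['frame'];m=np.zeros(f.shape[:2],np.uint8);s=np.s_[180:270,290:360]
m[s]=(f[s].max(2)<55)*255
n,l,st,ce=cv2.connectedComponentsWithStats(m);i=1+st[1:,4].argmax();print('wing',st[i],ce[i])
ys,xs=np.where(l==i)
zz=[atdepth(c,x,y)[2] for x,y in zip(xs,ys)];print('z',np.percentile(zz,[5,25,50,75,95]))
e=[(x+dx,y+dy) for x,y in zip(xs,ys) for dx in(-.5,.5) for dy in (-.5,.5)]
print(rect(np.array([onplane(c,x,y,.068)[:2] for x,y in e])))
T=np.linalg.inv(c['world_to_cam']);print('cam',T[:3,3])
x=[cv2.resize(f[180:280,270:370],(390,390),interpolation=cv2.INTER_CUBIC)]
c=load('wp');f=c['frame'];hsv=cv2.cvtColor(f,cv2.COLOR_RGB2HSV)
x.append(cv2.resize(f[170:270,270:370],(390,390),interpolation=cv2.INTER_CUBIC));cv2.imwrite('pics/two.png',np.hstack(x)[:,:,::-1])
m[:]=0;s=np.s_[170:270,270:370];m[s]=(((hsv[s][...,0]<6)|(hsv[s][...,0]>174))&(hsv[s][...,1]>200)&(f[s][...,0]>120))*255
ct=max(cv2.findContours(m,0,1)[0],key=cv2.contourArea)
Q=np.array([onplane(c,*p[0],0.0855)[:2]*1000 for p in cv2.convexHull(ct)],np.float32);print('washer',cv2.minEnclosingCircle(Q),cv2.fitEllipse(Q))
m[:]=0;m[s]=((hsv[s][...,1]<70)&(f[s].max(2)>70))*255
ct=max(cv2.findContours(m,0,1)[0],key=cv2.contourArea)
print('postpx',cv2.boundingRect(ct))
Q=np.array([onplane(c,*p[0],0.1005)[:2]*1000 for p in cv2.convexHull(ct)],np.float32);print('crown',cv2.minEnclosingCircle(Q),cv2.fitEllipse(Q))
m[:]=0;s=np.s_[60:330,180:460];m[s]=(hsv[s][...,1]>90)*255
ct=max(cv2.findContours(m,0,1)[0],key=cv2.contourArea)
Q=np.array([onplane(c,*p[0],0.08)[:2]*1000 for p in cv2.convexHull(ct) if p[0][1]<270],np.float32);print('tray',len(Q),cv2.fitEllipse(Q))
P=[]
for r in ((105,190),(260,310)):
  for v in range(*r):
    row=f[v,300:345].astype(float);wt=np.clip(row[:,1]-np.median(row[:,1])-15,0,None)
    if wt.sum()>20: P.append(onplane(c,300+(wt*np.arange(45)).sum()/wt.sum(),v,0.08)[:2])
P=np.array(P);vx,vy,x0,y0=cv2.fitLine((P*1000).astype(np.float32),cv2.DIST_HUBER,0,.01,.01).ravel()
print('inlay',len(P),np.degrees(np.arctan2(vy,vx)),x0,y0,'y at x=517:',y0+(517-x0)*vy/vx)
print('ee',get_ee_pos(),get_ee_rot(),quat(np.radians(4.87)))
E
```

```text
wing [316 190  15  71 929] [322.82884822 224.38751346]
z [0.06539308 0.06706201 0.06767233 0.06817618 0.06897286]
[ 501.06 -170.79   57.01   11.78   49.83]
cam [ 0.54148388 -0.1196674   0.34737769]
washer ((516.1046752929688, 123.31253051757812), 24.994518280029297) ((516.0794067382812, 123.45710754394531), (49.20670700073242, 49.60485076904297), 97.59557342529297)
postpx (303, 207, 39, 39)
crown ((516.7789916992188, 123.17719268798828), 16.265249252319336) ((516.7057495117188, 123.34685516357422), (30.780946731567383, 32.33584976196289), 90.20586395263672)
tray 43 ((516.1181030273438, 123.33948516845703), (216.77145385742188, 216.9377899169922), 98.30780792236328)
inlay 132 4.760524 533.34674 124.98575 y at x=517: 123.62441
ee [0.51713532 0.12423678 0.25974905] [ 2.25275734e-04  9.99112228e-01  4.21268917e-02 -1.75509096e-04] [0.0, 0.9990970633047561, 0.042485975283756416, 0.0]
```

View pics/two.png

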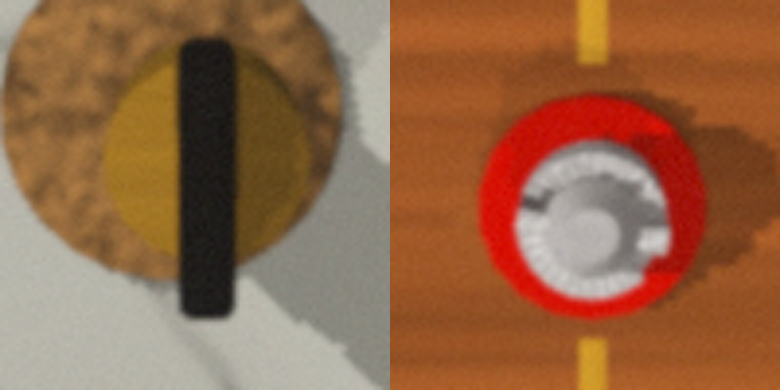

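In the right crop the crown's notches appear at about 68° counter-clockwise of the inlay (crop 530,200 and its opposite at 650,255). The measured sizes fit (wing 57 × 12 mm, washer 49.5 mm, crown 31.5 mm, tray 217 mm), so I pick the nut now.

```bash
python3 - <<'E'
from h import *
yaw=np.radians(49.83);x,y=.50106,-.17079
move_pose([x,y,0.13],quat(yaw));print(get_ee_pos(),get_time_s());dwell(.2);print(get_ee_pos(),get_ft_force())
move_l([x,y,0.063],max_speed=.08);print(get_ee_pos(),get_ft_force())
move_gripper(0.0,35);print(get_width()*88,get_grasp_force(),get_ee_pos(),get_ft_force(),get_moment())
move_l([x,y,0.12],max_speed=.1);dwell(.2);print(get_width()*88,get_ft_force(),get_moment(),get_ee_pos(),2*np.degrees(np.arctan2(get_ee_rot()[2],get_ee_rot()[1])),get_time_s())
c=save('wrist','wg')
cv2.imwrite('pics/wg_c.png',c['frame'][200:420,180:460][:,:,::-1])
print([proj(c,np.array(get_ee_pos())+[0.028*np.cos(yaw)*s,.028*np.sin(yaw)*s,.005]) for s in (-1,0,1)])
E
```

```text
[ 0.50138378 -0.17091794  0.13036708] 5.4333
[ 0.50173405 -0.1701379   0.13059548] [-0.12901623  0.05889029  0.10918373]
[ 0.50149267 -0.1709818   0.06338661] [-0.27466882 -0.22145232 -0.00746397]
12.095708667333495 34.991583405062556 [ 0.50120941 -0.17082441  0.06325351] [ 0.32452198 -0.38197081  1.31684189] [ 0.0071914  -0.00598583  0.01765743]
11.665513243002858 [ 0.24099307  0.45441099 -1.40980504] [-0.043      -0.00921552  0.01184269] [ 0.50037419 -0.17050574  0.11900316] 49.83185776249807 8.1167
[(np.float64(322.4174677875949), np.float64(390.04432077726085)), (np.float64(322.36149228824263), np.float64(326.1093943924567)), (np.float64(322.2944030834876), np.float64(253.9659498370622))]
```

View pics/wg_c.png

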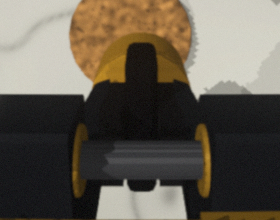

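```bash
python3 - <<'E'
from h import *
c=load('wg');f=c['frame'];yaw=np.radians(49.83);t=np.array([.50106,-.17079,.12])
ex=np.array([np.cos(yaw),np.sin(yaw),0]);ey=np.cross([0,0,-1.],ex)
for v in list(range(236,262,2))+list(range(262,400,8)):
    p=atdepth(c,321,v)-t;print(v,f[v,321],np.round([p@ex*1000,p@ey*1000,p[2]*1000],1))
for v in (250,258,266,274):
    row=f[v,300:345].max(1).astype(int);print(v,row)
    d=np.where(row<50)[0]+300
    if len(d): print([np.round((onplane(c,u,v,.125)-t)@ey*1000,2) for u in (d[0]-.5,d[-1]+.5)])
E
```

```text
236 [125  92  32] [ 20.   -1.1 -50.2]
238 [123  89  31] [ 20.1  -1.1 -45.9]
240 [127  92  30] [ 20.3  -1.1 -41.7]
242 [81 60 22] [ 25.7  -1.1 -19. ]
244 [29 20 19] [ 25.2  -1.1 -17.5]
246 [27 22 17] [ 25.5  -1.1 -13.8]
248 [32 27 22] [ 24.7  -1.1 -13.5]
250 [29 22 21] [25.4 -1.1 -8.4]
252 [26 22 16] [25.4 -1.1 -6. ]
254 [27 20 15] [25.4 -1.  -3.4]
256 [27 21 21] [25.5 -1.  -0.8]
258 [24 19 14] [25.3 -1.   0.9]
260 [29 24 21] [24.7 -1.   1.6]
262 [23 20 14] [24.8 -1.   3.9]
270 [28 25 25] [21.5 -1.   3.2]
278 [22 15 13] [18.6 -1.1  3.5]
286 [19 15 19] [15.4 -1.1  3.2]
294 [18 12 12] [12.6 -1.1  4. ]
302 [23 24 21] [ 9.4 -1.1  3.7]
310 [27 20 19] [ 6.5 -1.1  4.4]
318 [24 20 21] [ 3.3 -1.1  4.4]
326 [18 18 16] [-0.  -1.1  4.3]
334 [13 14 14] [-3.9 -1.1  3.4]
342 [38 41 42] [24.8 -1.  56.9]
350 [68 67 67] [24.8 -1.  59.9]
358 [71 73 72] [23.6 -1.  61. ]
366 [61 60 63] [22.7 -1.  62.4]
374 [52 51 54] [20.6 -1.  62.2]
382 [17 15 18] [-25.4  -1.1   2.9]
390 [33 31 26] [-29.2  -1.1   2.9]
398 [191 190 179] [-131.9   -1.5 -120. ]
250 [138 137 137 142 139 131 105  57  36  27  25  28  26  26  27  25  28  27
  25  28  23  29  27  26  29  28  24  25  25  31  23  18  21  30  36  56
  85  98 102 101  99  97 101  97  96]
[np.float64(-5.69), np.float64(3.64)]
258 [168 169 163 165 159 124  67  29  25  24  23  23  29  26  27  27  24  26
  30  26  31  24  29  25  31  24  21  24  25  29  29  24  26  24  22  30
  52  89 110 114 117 116 116 112 107]
[np.float64(-6.08), np.float64(4.01)]
266 [161 160 162 151 124  64  34  29  24  26  30  27  26  22  22  27  29  27
  21  26  27  27  29  22  29  27  22  23  26  26  30  23  22  25  23  24
  32  59  91 107 109 113 111 112 114]
[np.float64(-6.46), np.float64(4.38)]
274 [161 164 163 156 123  69  29  26  24  23  26  29  25  30  23  25  23  19
  20  29  28  25  27  26  27  23  25  28  22  25  27  26  24  23  21  19
  33  61  94 111 112 111 115 112 112]
[np.float64(-6.5), np.float64(4.41)]
```

The camera reads the gripped wing about 1 mm off in the closing direction, which is hand-eye bias. I will hold the nut over the post and compare the two in the fixed cameras to cancel it.

```bash
python3 - <<'E'
from h import *
def tc(c,pos,yaw):
    T=np.linalg.inv(c['world_to_cam']);ex=np.array([np.cos(yaw),np.sin(yaw),0]);R=np.c_[ex,np.cross([0,0,-1.],ex),[0,0,-1.]]
    return np.round(R.T@(T[:3,3]-pos)*1000,2),np.round(R.T@T[:3,2],4)
print(tc(load('wn'),np.array([.499056,-.170154,.22]),np.radians(50.219)),tc(load('wp'),np.array([.517,.1252,.26]),np.radians(4.87)),tc(load('wg'),np.array([.50106,-.17079,.12]),np.radians(49.83)))
x,y,yaw=.5164,.1230,np.radians(4.80)
p=np.array(get_joints());move_l([.50106,-.17079,.2],max_speed=.15)
move_pose([x,y,0.2],quat(yaw));dwell(.3);print(get_joints(),get_time_s(),np.mean([get_ee_pos() for _ in range(10)],0))
save('top','th');save('side','sh')
print(get_time_s())
a=cv2.resize(load('th')['frame'][225:335,190:310],(480,440));b=cv2.resize(load('sh')['frame'][200:340,240:380],(320,320));b=cv2.copyMakeBorder(b,0,120,0,0,0)
cv2.imwrite('pics/hold.png',np.hstack([a,b])[:,:,::-1])
for n in('th','sh'): print([proj(load(n),[x+s*.028*np.cos(yaw),y+s*.028*np.sin(yaw),.205]) for s in(-1,0,1)])
E
```

```text
(array([  65.95,    0.3 , -127.38]), array([-2.637e-01,  4.000e-04,  9.646e-01])) (array([  66.74,    1.24, -127.03]), array([-2.634e-01,  2.000e-04,  9.647e-01])) (array([  66.36,   -0.79, -126.17]), array([-0.2641, -0.0016,  0.9645]))
[ 1.85545039e-01  3.58239505e-02  1.97390353e+00 -5.17990945e-05
  1.13183255e+00  1.67370186e+00] 10.375 [0.51658868 0.12228528 0.20001096]
10.475
[(np.float64(238.1247867862022), np.float64(284.37995481538144)), (np.float64(237.5605880623464), np.float64(266.08950188569185)), (np.float64(237.03616045343756), np.float64(248.05828671221917))]
[(np.float64(325.1467982973247), np.float64(227.77605864523974)), (np.float64(309.6184674198403), np.float64(225.06781348488963)), (np.float64(294.4337615973297), np.float64(222.41841623235868))]
```

View pics/hold.png

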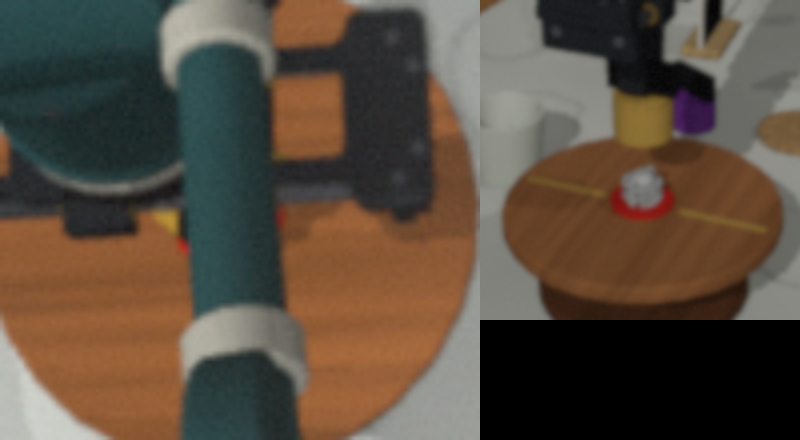

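```bash
python3 - <<'E'
from h import *
from scipy.optimize import brentq
c=load('sh');f=c['frame'];hsv=cv2.cvtColor(f,cv2.COLOR_RGB2HSV)
m=np.zeros(f.shape[:2],np.uint8);s=np.s_[236:268,290:335];m[s]=((hsv[s][...,0]>14)&(hsv[s][...,0]<32)&(hsv[s][...,1]>110)&(f[s].max(2)>60))*255
n,l,st,ce=cv2.connectedComponentsWithStats(m);i=1+st[1:,4].argmax();print(st[i],'predict underside axis',proj(c,[.5164,.123,.143]))
r=[]
for v in range(242,258):
    u=np.where(l[v]==i)[0]
    if len(u)<20: continue
    um=(u[0]+u[-1])/2;z=brentq(lambda z:proj(c,[.5164,.123,z])[1]-v,.1,.22)
    x=brentq(lambda x:proj(c,[x,.123,z])[0]-um,.45,.58);r.append((v,u[0],u[-1],round(z,4),round(x*1000,2)))
for q in r:print(*q)
for nm in('side0','sh'):
  c=load(nm);f=c['frame'];hsv=cv2.cvtColor(f,cv2.COLOR_RGB2HSV);m[:]=0;s=np.s_[260:305,290:335]
  m[s]=(((hsv[s][...,0]<6)|(hsv[s][...,0]>174))&(hsv[s][...,1]>200)&(f[s][...,0]>100))*255
  ct=max(cv2.findContours(m,0,1)[0],key=cv2.contourArea);x0,y0,w,h=cv2.boundingRect(ct)
  uc=x0+(w-1)/2;print(nm,'washer',x0,y0,w,h,'x for y=.1230,.1244,.1248:',[round(1000*brentq(lambda x:proj(c,[x,yy,.0850])[0]-uc,.45,.58),2) for yy in(.123,.1244,.1248)])
  m[:]=0;s=np.s_[250:360,240:385];m[s]=(hsv[s][...,1]>100)*255;m[325:]=0
  ct=max(cv2.findContours(m,0,1)[0],key=cv2.contourArea);x0,y0,w,h=cv2.boundingRect(ct);uc=x0+(w-1)/2
  print(' tray',x0,y0,w,h,[round(1000*brentq(lambda x:proj(c,[x,yy,.0725])[0]-uc,.45,.58),2) for yy in(.123,.1244,.1248)])
c=load('top0');hsv=cv2.cvtColor(c['frame'],cv2.COLOR_RGB2HSV)
# top camera tray fit and post tip centre
f=c['frame'];m[:]=0;s=np.s_[262:296,232:264];m[s]=((hsv[s][...,1]<70)&(f[s].max(2)>70))*255
ct=max(cv2.findContours(m,0,1)[0],key=cv2.contourArea);Q=np.array([onplane(c,*p[0],.1005)[:2]*1000 for p in cv2.convexHull(ct)],np.float32);print('top crown',cv2.minEnclosingCircle(Q))
E
```

```text
[299 239  25  27 578] predict underside axis (np.float64(310.27532847040266), np.float64(257.35776360423415))
242 299 321 0.173 516.33
243 299 323 0.171 514.44
244 299 323 0.1691 514.48
245 299 323 0.1672 514.51
246 299 323 0.1653 514.55
247 299 323 0.1633 514.59
248 299 323 0.1614 514.63
249 299 323 0.1594 514.66
250 299 323 0.1575 514.7
251 299 323 0.1555 514.74
252 299 323 0.1536 514.78
253 299 323 0.1516 514.81
254 299 323 0.1496 514.85
255 299 323 0.1477 514.89
256 299 323 0.1457 514.93
257 300 323 0.1437 513.99
side0 washer 298 283 26 13 x for y=.1230,.1244,.1248: [517.11, 516.36, 516.15]
 tray 250 260 122 65 [517.36, 516.61, 516.4]
sh washer 297 283 28 13 x for y=.1230,.1244,.1248: [517.11, 516.36, 516.15]
 tray 250 250 122 75 [517.36, 516.61, 516.4]
top crown ((516.4678344726562, 125.28289794921875), 16.25200843811035)
```

The first wing fit included the visible front face of the wing. So the nut sits about 2 mm back along the wing in the grip, which the gripped view and the side view both agree on. The post is at about (516.4, 124.5) in all views. I correct for this and set the nut down by feel.

```bash
cat >> h.py <<'E'
def st(tag=''):
    # averaged readings over a few short dwells
    F=[];M=[];Z=[]
    for _ in range(4): dwell(.02);F.append(get_ft_force());M.append(get_moment());Z.append(get_ee_pos())
    F,M,Z=[np.mean(q,0) for q in(F,M,Z)];print(tag,'F',np.round(F,2),'M',np.round(M,3),'p',np.round(Z*1000,2),'t',round(get_time_s(),2));return F,M,Z
E
python3 - <<'E'
from h import *
x,y=.5184,.1247
move_l([x,y,0.17],max_speed=.1);F0,M0,_=st('free')
r=move_l([x,y,0.158],max_speed=.03,until_force=4);print(r);st('158')
if not r:
    r=move_l([x,y,0.150],max_speed=.015,until_force=3);print(r);st('down')
E
```

```text
free F [-0.06  0.05 -1.6 ] M [ 0.014  0.002 -0.015] p [518.35 124.71 169.9 ] t 10.99
False
158 F [-0.11  0.03 -1.29] M [-0.001  0.003  0.017] p [518.38 124.69 157.93] t 11.61
True
down F [0.59 0.47 4.78] M [0.024 0.014 0.013] p [518.63 124.74 152.37] t 12.11
```

Contact came at TCP z = 152.4 mm, exactly where the crown should be, with small lateral force. Now I turn counter-clockwise in steps while watching force and moment.

```bash
cat > seek.py <<'E'
from h import *
import sys
x,y=.5184,.1247;cx,cy=.5164,.1245
def pose(deg):  # nut axis offset -2.0 mm along tool x: keep the nut axis on the post
    a=np.radians(4.8+deg);return [cx+.002*np.cos(a),cy+.002*np.sin(a)],quat(a)
E
python3 - <<'E'
from seek import *
dwell(.15)
z=.1522
for d in (0,8,16,24,32,40,48):
    p,q=pose(d);move_pose([*p,z],q);F,M,Z=st(d)
    if abs(M[2])>.18 or F[2]>12 or F[2]<0.3: print('stop');break
E
```

```text
0 F [ 0.25 -0.1   3.25] M [ 0.019 -0.022 -0.016] p [518.61 124.72 152.39] t 12.57
8 F [-0.21 -0.41  4.2 ] M [-0.094 -0.001  0.039] p [518.54 124.85 152.38] t 12.9
16 F [ 0.23 -0.32  4.04] M [-0.134 -0.023  0.056] p [518.43 125.14 152.33] t 13.22
24 F [-0.02  0.44  4.81] M [-0.033  0.006  0.052] p [518.25 125.48 152.34] t 13.55
32 F [ 0.39 -0.26  5.03] M [-0.119 -0.055  0.08 ] p [518.17 125.62 152.34] t 13.88
40 F [0.06 0.33 5.22] M [0.023 0.032 0.007] p [517.81 126.03 152.28] t 14.2
48 F [ 0.99 -1.2   2.01] M [-0.303 -0.198  0.052] p [517.46 125.74 151.75] t 14.53
```

```bash
python3 - <<'E'
from seek import *
z=.1520
for d in (50,52,54,56,58,60,62,64,66,68,70):
    p,q=pose(d);move_pose([*p,z],q);F,M,Z=st(d)
    if abs(M[2])>.18 or F[2]>12 or F[2]<0.5: print('stop');break
E
```

```text
50 F [ 0.77 -1.61  1.08] M [-0.328 -0.118 -0.005] p [517.28 125.92 151.67] t 14.84
52 F [ 0.3  -0.63 -0.08] M [-0.2   -0.177  0.03 ] p [517.23 126.13 151.63] t 15.16
stop
```

```bash
python3 - <<'E'
from seek import *
p,q=pose(52)
print(move_l([*p,.1425],max_speed=.012,until_force=4));st()
E
```

```text
True
 F [1.29 0.23 1.58] M [-0.026 -0.273  0.118] p [517.91 125.92 149.94] t 15.6
```

```bash
python3 - <<'E'
from seek import *
z=.1498
for d in (53,54.5,56):
    p,q=pose(d);move_pose([*p,z],q);F,M,Z=st(d)
    r=move_l([*p,z-.003],max_speed=.012,until_force=4);F,M,Z=st(r);
    if abs(M[2])>.2 or F[2]>12: print('stop');break
    z=max(Z[2]-.0002,z-.003) if r else z-.003
    if z<.146: break
E
```

```text
53 F [ 2.59 -1.69  0.69] M [-0.281 -0.473  0.049] p [517.79 126.08 149.86] t 15.92
False F [ 0.11  0.32 -2.19] M [-0.027 -0.004  0.006] p [516.47 126.23 145.98] t 16.38
54.5 F [ 0.18 -0.19 -1.84] M [-0.071 -0.038 -0.019] p [517.16 126.23 146.59] t 16.7
False F [0.16 0.09 0.41] M [-0.005 -0.041  0.022] p [517.67 126.3  144.07] t 17.17
```

The nut dropped in: its underside is 7.1 mm above the tray, as expected. Now I run it down clockwise, following the pitch.

```bash
cat > run.py <<'E'
from seek import *
def run(ds,z,d0,mmax=.42,pose=pose):
    d1=d0
    for d in ds:
        z-=abs(d1-d)*.020/360;d1=d
        p,q=pose(d);move_pose([*p,z],q);F,M,Z=st(f'{d:.0f} z{z*1000:.2f}')
        if F[2]>2: z+=.0003
        if F[2]>6: z+=.0004
        if F[2]<-4: z-=.0003
        if F[2]<-8: z-=.0004
        if abs(M[2])>mmax or abs(F[2])>20 or np.hypot(*F[:2])>15: print('stop');break
    return d1,z
E
python3 - <<'E'
from run import *
dwell(.1)
print(run([50,46,40,34,28,22,16,10,4],.1441,54.5,.3))
E
```

```text
50 z143.85 F [-0.14  0.45  1.12] M [-0.007 -0.056 -0.022] p [517.72 126.17 144.03] t 17.58
46 z143.63 F [-0.18 -0.34  2.94] M [-0.103 -0.061 -0.003] p [517.94 126.06 143.97] t 17.9
40 z143.59 F [-0.39  0.6   3.39] M [ 0.027  0.015 -0.058] p [517.95 126.05 143.85] t 18.22
34 z143.56 F [0.15 0.28 1.96] M [ 0.011 -0.08  -0.029] p [518.   125.74 143.56] t 18.53
28 z143.23 F [ 0.13 -0.34  2.28] M [ 0.022 -0.048 -0.045] p [518.09 125.57 143.23] t 18.85
22 z143.19 F [ 0.1  -0.32  0.67] M [-0.024 -0.081  0.001] p [518.03 125.29 142.97] t 19.17
16 z142.86 F [ 0.46 -0.28  0.66] M [-0.048 -0.053 -0.008] p [518.15 125.11 142.73] t 19.48
10 z142.53 F [-0.23 -0.22  1.25] M [-0.036 -0.006 -0.026] p [518.31 124.99 142.53] t 19.8
4 z142.19 F [ 0.05 -0.22  1.59] M [ 0.015  0.007 -0.058] p [518.39 124.83 142.27] t 20.12
(4, 0.14219444444444448)
```

Smooth, and descending with the pitch. I continue to about −40°.

```bash
python3 - <<'E'
from run import *
print(run([-2,-8,-14,-20,-26,-32,-38,-42],.1421944,4,.3));print(get_joints()[5])
E
```

```text
-2 z141.86 F [-0.52 -0.46  1.88] M [ 0.037  0.008 -0.038] p [518.52 124.64 142.04] t 20.43
-8 z141.53 F [ 0.01 -0.05  2.65] M [ 0.019  0.009 -0.062] p [518.56 124.43 141.74] t 20.75
-14 z141.49 F [ 0.03 -0.16  3.2 ] M [-0.005 -0.01  -0.049] p [518.51 124.21 141.63] t 21.07
-20 z141.46 F [ 0.21 -0.07  3.33] M [ 0.05  -0.001 -0.053] p [518.44 124.   141.56] t 21.38
-26 z141.43 F [0.31 0.4  3.43] M [ 0.036 -0.048 -0.041] p [518.33 123.8  141.49] t 21.7
-32 z141.39 F [0.46 0.12 3.16] M [ 0.06  -0.022 -0.036] p [518.19 123.59 141.4 ] t 22.02
-38 z141.36 F [-0.12 -0.53  2.49] M [-0.045  0.027 -0.08 ] p [517.92 123.32 141.21] t 22.33
-42 z141.44 F [-0.16 -0.31  1.14] M [-0.061 -0.02  -0.083] p [517.75 123.19 141.13] t 22.65
(-42, 0.14143884444444446)
2.404225010595824
```

Washer contact is building. The last joint is near its limit, so I regrip half a turn round, centred on the nut's axis this time.

```bash
python3 - <<'E'
from run import *
p,_=pose(-42)
move_gripper(.4);st('open')
move_l([*p,.19],max_speed=.15)
q=quat(np.radians(4.8-42+180))
move_pose([cx,cy,.19],q);F0,M0,_=st('free');c=save('wrist','wr');cv2.imwrite('pics/wr_c.png',c['frame'][150:400,160:480][:,:,::-1])
r=move_l([cx,cy,.1414],max_speed=.08,until_force=5);st(r)
if not r: move_gripper(0.0,40);print(get_width()*88,get_grasp_force(),get_joints()[5]);st('grip')
E
```

```text
open F [-0.13  0.1   0.16] M [ 0.081 -0.026  0.014] p [517.96 123.31 141.4 ] t 23.24
free F [-0.12 -0.05 -0.24] M [ 0.024 -0.133 -0.009] p [516.37 124.5  189.91] t 26.43
False F [ 0.1   0.33 -0.01] M [ 0.01  -0.165  0.021] p [516.78 124.57 141.7 ] t 27.31
11.515256656182698 39.9929070007056 -0.7318695169486863
grip F [-0.82 -1.07  1.85] M [-0.157 -0.03   0.032] p [516.53 124.4  141.74] t 27.85
```

View pics/wr_c.png

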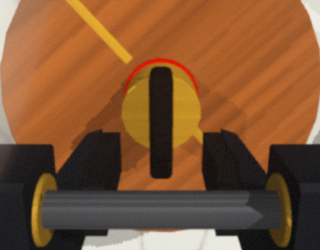

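The nut sits centred over the red washer with its wing (crop 161,120) squarely between the fingers, and the regrip is firm. Now I tighten until snug.

```bash
python3 - <<'E'
from run import *
def p2(d): return [cx,cy],quat(np.radians(4.8+d+180))
print(run([-45,-48,-51,-54,-57,-60,-63,-66,-69,-72,-75],.1414,-42,.27,p2))
E
```

```text
-45 z141.23 F [-0.68 -1.6   3.16] M [-0.214 -0.02  -0.059] p [516.59 124.46 141.53] t 28.17
-48 z141.37 F [-0.23 -1.13  2.28] M [-0.18  -0.09  -0.035] p [516.5  124.46 141.41] t 28.48
-51 z141.50 F [ 1.03 -0.7   0.91] M [-0.161 -0.24  -0.006] p [516.43 124.51 141.33] t 28.8
-54 z141.33 F [ 0.29 -0.49  0.43] M [-0.094 -0.228 -0.033] p [516.38 124.54 141.22] t 29.12
-57 z141.17 F [-0.14 -0.25  0.25] M [-0.071 -0.231 -0.026] p [516.34 124.56 141.08] t 29.43
-60 z141.00 F [ 0.56 -0.42 -0.39] M [-0.036 -0.24   0.003] p [516.33 124.55 140.9 ] t 29.75
-63 z140.83 F [-0.   -0.1  -0.03] M [-0.052 -0.163  0.056] p [516.38 124.57 140.85] t 30.07
-66 z140.67 F [-0.52  0.39  1.77] M [ 0.001 -0.07   0.069] p [516.45 124.57 140.82] t 30.38
-69 z140.50 F [-0.98 -0.08  3.4 ] M [-0.031  0.005  0.153] p [516.49 124.55 140.77] t 30.7
-72 z140.63 F [-0.58  0.24  3.35] M [ 0.011 -0.041  0.285] p [516.48 124.53 140.73] t 31.02
stop
(-72, 0.14093333333333322)
```

```bash
python3 - <<'E'
from run import *
def p2(d): return [cx,cy],quat(np.radians(4.8+d+180))
print(run([-73,-74],.1408,-72,.34,p2))
E
```

```text
-73 z140.74 F [0.13 0.3  2.62] M [ 0.035 -0.099  0.4  ] p [516.48 124.53 140.74] t 31.33
stop
(-73, 0.14104444444444444)
```

Torque rises steeply, so the nut is home. I let go, back off and check.

```bash
python3 - <<'E'
from run import *
move_gripper(.4);st('open')
move_l([cx,cy,.20],max_speed=.12);st('up')
c=save('wrist','wf');s=save('side','sf')
f=c['frame'];m=np.zeros(f.shape[:2],np.uint8);m[185:330,280:365]=(f[185:330,280:365].max(2)<45)*255
n,l,stt,ce=cv2.connectedComponentsWithStats(m);i=1+stt[1:,4].argmax();ys,xs=np.where(l==i)
P=np.array([atdepth(c,x,y) for x,y in zip(xs,ys)]);print(stt[i],'wing top z',np.percentile(P[:,2],[25,50,75,90]))
print('tray z',[round(atdepth(c,u,v)[2],4) for u,v in((250,230),(400,230),(320,170))])
a=np.vstack([cv2.resize(f[150:330,220:420],(400,360))]);b=cv2.resize(s['frame'][235:325,255:355],(400,360),interpolation=cv2.INTER_CUBIC)
cv2.imwrite('pics/fin.png',np.hstack([a,b])[:,:,::-1])
E
```

```text
open F [-0.14  0.39 -0.39] M [ 0.008 -0.114  0.014] p [516.35 124.48 140.67] t 31.93
up F [-0.6  -0.17  0.07] M [ 0.003 -0.105  0.007] p [515.81 124.38 199.21] t 32.63
[ 312  214   22  105 2036] wing top z [0.1439888  0.14451095 0.1449691  0.14540951]
tray z [np.float64(0.0804), np.float64(0.0803), np.float64(0.0792)]
```

View pics/fin.png

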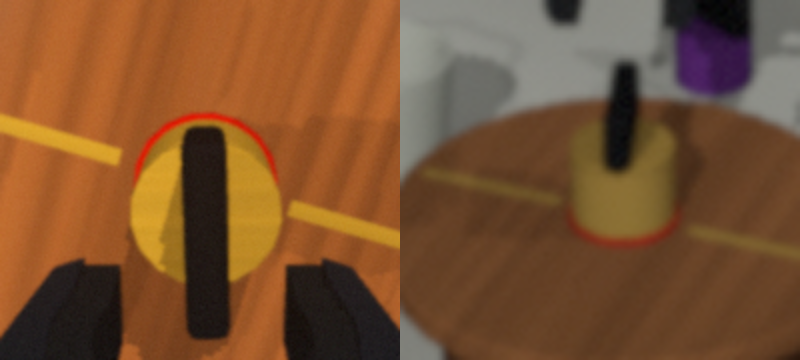

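The nut stands upright and centred on the flattened red washer. The wing top at 144.5–145 mm puts the underside about 3 mm above the tray, which is home, and the fingers are clear (left view, 65,310 and 340,310).

```bash
python3 -c "
from workcell import *
print(close_job())"
```

```text
the job is handed in; nothing more can be done
None
```

The nut is on the post, run down clockwise to about 0.4 N·m with the washer flat as far as I can measure, released, and the job is handed in at about 33 s of 72 s; no verdict was returned.

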